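# Load the covered dish into the dish mixer and start it

## Robot

A 6-joint arm with a two-finger parallel gripper is mounted at the origin on the work surface. World frame = base frame: x ahead of the robot, y to its left, z up, the work surface at z = 0. Lengths are in m, angles in rad, forces in N, time in s.
With the tool pointing down it reaches from about 0.275 to 0.875 m from the base axis. Payload 12.5 kg.
Tool frame: the origin (TCP) lies midway between the tips of the shut fingers; the grasp point (between the pads) lies 19 mm behind it; z points along the fingers, y is the line along which they close (so a half turn about z gives the same grasp; the last joint's range is limited). The gripper opens to 85 mm and grips with 20 to 120 N. Pads are 22 mm wide; open, the fingers measure 114 mm over their backs; the gripper's body (76 mm by 85 mm) begins 54 mm behind the grasp point. The pads swing forward as they close: fully open they stand 13 mm farther back than shut.
Start: joints at [-1.255, 0.351, 1.652, -0, 1.139, -0.085], TCP at [0.215, -0.506, 0.231] pointing down, gripper open.
Joint ranges: [-2.75, 2.75], [-0.79, 2.1], [0.01, 2.65], [-1.57, 4.71], [0.07, 3.14], [-2.87, 2.87]. Speed limits (rad/s): [2.22, 2.22, 2.79, 3.14, 3.14, 3.14].

## Interface

Orientations are given as [roll, pitch, yaw] about the fixed x, y, z axes, in that order (R = Rz(yaw) Ry(pitch) Rx(roll)).
In Python, from bench import arm, imaging gives the robot as it stands.
- The arm moves only by the tool carry_out, never from a script. Its argument "rows" is a list of rows, each a list of 3 entries, a list of its own where there are three numbers: the closure, from -1 (fully open) to 1 (shut), so that 0 is half open, then the shift along the tool's x, y, z each as a share of 0.5 m, from -1 to 1, then the turn, a rotation vector about the tool's x, y, z each as a share of 5 degrees, from -1 to 1. A call has exactly 8 rows; each row shifts and turns the commanded pose from where the row before left it, along the tool's axes as they then stand; what a row does not reach is not made up. A row lasts 1/12 s, in which the tool goes at most 41.7 mm and 7.16 degrees, less where a joint would pass 70% of its speed; a pose out of reach is approached as far as the arm can. A call with a number of a shift or a turn outside -1 to 1 is refused whole. A call with a gripper value outside its range is refused whole. The fingers move at their own pace and stop on an object; "grip_force" is the grip in N (left out, the last holds). Time passes only in rows, so rows that do not move let the fingers close, or fill a call up. It gives the time, the measured TCP pose, the force, the opening and the grip force at its end, in the units of the state.
- arm.read_state(): the state, without advancing time (a new reading comes with each control period).
- imaging.read_camera(name): name is "scene" or "top" or "wrist"; returns (picture, depth): 420x560x3 uint8, red, green, blue; 420x560 float32, m along the optical axis (not along the pixel's ray), 0 where there is no reading.
- imaging.camera_params(name): a dict with "K" (3x3 intrinsics, pixels), "world_from_camera" (4x4, takes a point from camera to world coordinates). Camera axes: x right, y up, looking along -z (the intrinsics and any distortion apply to the point x, -y, -z); pixel columns grow to the right and rows downward; lengths in m; the calibration is good to about 2 mm. A picture is of the moment at which its call begins: read the wrist's pose just before it. camera_params takes no time and is no camera call; for the wrist camera it gives the pose at the moment of the call.
- arm.job_done(): hands the job in; it is judged then, once.
The state is a dict: "time_s": time; "qpos": joint angles; "joint_vel": joint speeds; "tau": joint torques, N m; "position": TCP position; "eef_rot": TCP orientation; "contact_force": force on the tool from outside, world axes, zero at the start; "ft_torque": the same for the moment, N m; "width": finger opening in m; "grasp_force": force on a finger pad.
Only numpy, scipy, OpenCV 4.12 (cv2) and the standard library are available. Lean on these libraries where they do the work, as an engineer would, in place of code of your own. Each camera call takes 0.05 s, during which the arm holds its last target. There are 200 camera calls.

## Task

The covered dish stands loose on top of the dish mixer, beside the round recess made for it. Without picking it up or tipping it, push it across the top with your fingertips until it drops into the recess and lies flat on the bottom, and only then press the start button all the way down and let it come back up. Leave the small vial on the mixer, the bottle and the tube rack where they stand.

Things in the scene. Friction and masses are not known exactly. Their poses are not given: they have to be found in the camera images.
- dish: Flat round white dish with its lid on, a rigid disc 90 mm in diameter and 15 mm tall, 65 to 125 g, its upright sides plain. Too wide to be grasped by most grippers and not to be lifted. Origin: centre of its underside; z up. It starts flat on the deck of the mixer.
- mixer: Fixed white dish mixer, a box 205 mm (its x) by 305 mm (its y) and 70 mm high with a flat grey top, the deck. Origin on the table; its frame is turned with the machine, z up. In its frame the case spans x -112 to +92 mm, y -140 to +165 mm, and the deck is at z = 70 mm. The recess is at x +20, y -70; the button at x -85, y -75; the dish starts at x 0 to +50, y +50 to +85 (its centre). It may be turned by up to 0.5 rad.
- recess (a point): Centre of the floor of the round recess in the deck: 97 mm in diameter, 6 mm deep, black floor 64 mm above the table, upright wall. The seated dish stands 9 mm proud of the deck with 3.5 mm play all round. Axes as the mixer's.
- start_top (a point): Centre of the top of the grey round push button (24 mm in diameter, in a small grey housing) on the deck near the mixer's front edge. Released, it stands 22 mm above the deck (92 mm above the table). It moves down with the button.
- start (a joint): Travel of the start button in m: 0 released, 0.006 fully down. A spring pushes it back up; fully down takes about 5 N.
- vial: Small amber jar with white cap, 24 mm in diameter, 45 mm tall, loose on the deck near its front edge (mixer frame x -92, y +30 to +110 mm). Bystander. Origin: centre of its underside.
- bottle: White plastic bottle, 54 mm in diameter, 120 mm tall, loose on the table beside the mixer on its +y side. Bystander. Origin: centre of its underside.
- rack: White tube rack, 60 by 130 mm, 45 mm high, with capped tubes rising to 92 mm, loose on the table on the mixer's -y side. Bystander. Origin: centre of its underside.
Not all that is in view belongs to the job. There is more than one size of the dish; the one meant has the size given above.

How it is judged:
By the outcome, as a careful person would: the job done as asked, in the order asked, and still so for the second after the job is handed in, with the robot touching nothing.
It also fails if it takes over 50 s, if anything falls off the work surface, if the arm or the gripper's body presses on something with over 40 N, if the wrist force passes 120 N, or if a joint passes its speed limit or range.

## Working session

There is one attempt and no reset: what is moved stays moved. The work goes in short steps, Python scripts to look and compute and a tool call to move; the robot and the scene stay as the last step left them, time stands still between calls to the robot, and variables do not carry over. Pictures are saved under pics/ and viewed, at most 10 in all, crops included, and the job is handed in when it is done.

Besides the shell and the picture viewer there is one more tool, called after "Call:" as name([rows], argument=value, ...), one row to a line, values as JSON. carry_out: Moves the arm, as the interface text tells. Shift numbers are shares of 0.5 m and turn numbers shares of 5 degrees, none past 1 either way. Its arguments: {"type":"object","properties":{"rows":{"type":"array","items":{"type":"array"}},"grip_force":{"type":"number"}},"required":["rows"]}

```bash
mkdir -p pics; cat > h.py <<'E'
import numpy as np, cv2
from bench import arm, imaging
def snap(n,f):
    p,d=imaging.read_camera(n); c=imaging.camera_params(n)
    cv2.imwrite(f'pics/{f}.png',p[:,:,::-1]); np.savez(f'pics/{f}.npz',p=p,d=d,K=c['K'],T=c['world_from_camera'])
    return p,d,c
def world(d,K,T):
    v,u=np.indices(d.shape); x=(u-K[0,2])/K[0,0]*d; y=(v-K[1,2])/K[1,1]*d
    P=np.stack([x,-y,-d,np.ones_like(d)],-1); return (P@np.array(T).T)[...,:3]
E
python3 - <<'E'
from h import *
for n in ('top','scene'):
    p,d,c=snap(n,n+'0'); print(n,c, (d>0).mean())
print(arm.read_state())
a=cv2.imread('pics/top0.png');b=cv2.imread('pics/scene0.png')
E
```

```text
top {'K': array([[406.06378087,   0.        , 278.67214609],
       [  0.        , 406.06378087, 215.64256876],
       [  0.        ,   0.        ,   1.        ]]), 'world_from_camera': array([[ 0.01400644,  0.99567622, -0.09182967,  0.49515403],
       [-0.99988984,  0.01439825,  0.00360555,  0.05204835],
       [ 0.00491214,  0.09176905,  0.9957682 ,  0.92021724],
       [ 0.        ,  0.        ,  0.        ,  1.        ]])} 0.9958843537414966
scene {'K': array([[519.8998311 ,   0.        , 277.99735438],
       [  0.        , 519.8998311 , 207.80856993],
       [  0.        ,   0.        ,   1.        ]]), 'world_from_camera': array([[ 0.50185837, -0.52961531,  0.68384632,  1.25525927],
       [ 0.86485725,  0.29569247, -0.40569435, -0.33879164],
       [ 0.01265373,  0.79503056,  0.60643738,  0.70140636],
       [ 0.        ,  0.        ,  0.        ,  1.        ]])} 0.9959991496598639
{'time_s': 0.1, 'qpos': array([-1.25459556e+00,  3.51141306e-01,  1.65235724e+00,  1.55274774e-05,
        1.13908747e+00, -8.46006956e-02]), 'joint_vel': array([ 1.28260359e-03, -1.56160433e-04, -1.44587064e-03,  9.70957737e-04,
        2.89066739e-05, -3.33684282e-04]), 'tau': array([ 1.62870463e-03, -5.06829429e+01, -2.91876233e+01,  3.20002516e-05,
        2.63272173e-03, -1.44652887e-05]), 'position': array([ 0.21452152, -0.50612182,  0.23083582]), 'eef_rot': array([-3.14060404e+00, -9.79848111e-05,  4.00794907e-01]), 'contact_force': array([-0.36950379, -0.30635847, -0.58457536]), 'ft_torque': array([-0.0066775 ,  0.0302284 ,  0.09413078]), 'grasp_force': 0.0, 'width': 0.08563032946217089}
```

View pics/top0.png

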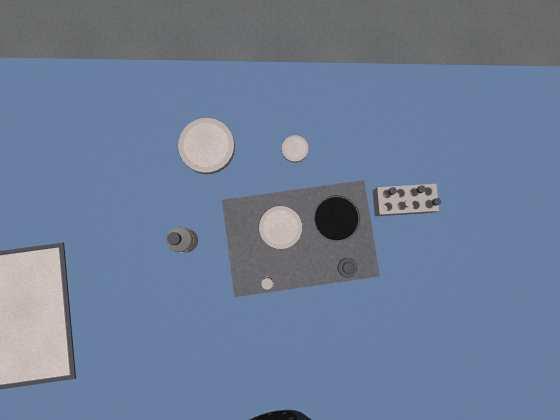

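View pics/scene0.png

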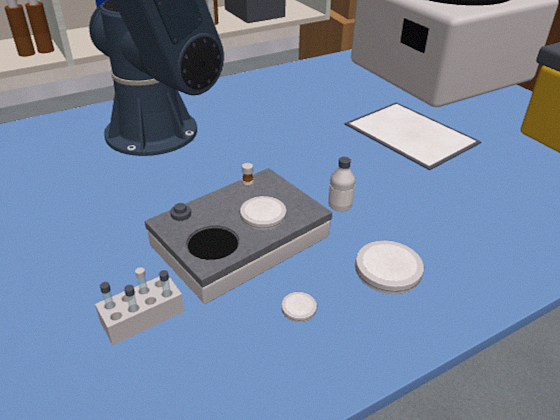

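The top view shows three dish candidates: one on the deck (280,228), a large one on the table (206,146) and a small one on the table (295,149). The deck one fits the description. The recess is at (337,218), the button at (348,268) and the vial at (267,284). The scene view agrees: dish (263,211), recess (213,243), button (181,212).

```bash
cat >> h.py <<'E'
def circ(xy):
    A=np.c_[2*xy,np.ones(len(xy))]; s=np.linalg.lstsq(A,(xy**2).sum(1),rcond=None)[0]
    return s[:2],np.sqrt(s[2]+s[:2]@s[:2])
def plane(uv,K,T,z):
    uv=np.atleast_2d(uv); r=np.c_[(uv[:,0]-K[0,2])/K[0,0],-(uv[:,1]-K[1,2])/K[1,1],-np.ones(len(uv))]@T[:3,:3].T
    return T[:3,3]+r*((z-T[2,3])/r[:,2])[:,None]
def blob(mask,seed):
    n,l=cv2.connectedComponents(mask.astype(np.uint8)); m=(l==l[seed[1],seed[0]]).astype(np.uint8)
    c=max(cv2.findContours(m,cv2.RETR_EXTERNAL,cv2.CHAIN_APPROX_NONE)[0],key=len)[:,0,:].astype(float)
    return m>0,c
E
cat > m.py <<'E'
from h import *
seeds={'top0':dict(dish=(280,228),recess=(337,218),button=(348,268),vial=(267,284),big=(206,146),small=(295,149),bottle=(174,239)),
 'scene0':dict(dish=(263,211),recess=(213,243))}
for f in seeds:
    z=np.load(f'pics/{f}.npz'); K,T,d,p=z['K'],z['T'],z['d'],z['p']; W=world(d,K,T); g=cv2.cvtColor(p,cv2.COLOR_RGB2GRAY)
    for n,s in seeds[f].items():
        if n in('dish','recess','big','small','vial'):
            mask = g<35 if n=='recess' else (g>135)
            m,c=blob(mask,s); 
            zz=np.median(W[m][:,2]); q=plane(c,K,T,0.07 if n=='recess' else zz)
            o,r=circ(q[:,:2]); print(f,n,m.sum(),'z',zz.round(4),'c',o.round(4),'d',(2*r).round(4))
        else: print(f,n,W[s[1]-1:s[1]+2,s[0]-1:s[0]+2].reshape(-1,3).mean(0).round(4))
    if f=='top0':
        hsv=cv2.cvtColor(p,cv2.COLOR_RGB2HSV)
        deck=(abs(W[...,2]-.07)<.012)&(W[...,0]>.3)&(W[...,0]<.7)&(abs(W[...,1])<.25)
        deck=cv2.morphologyEx(deck.astype(np.uint8),cv2.MORPH_CLOSE,np.ones((3,3)))
        m,c=blob(deck,(245,260)); q=plane(c,K,T,.07)[:,:2].astype(np.float32)
        print('deck z',np.median(W[m][:,2]),'rect',cv2.minAreaRect(q))
        q=W[(W[...,2]>.085)&(W[...,2]<.1)&(abs(W[...,0]-W[268,348,0])<.03)&(abs(W[...,1]-W[268,348,1])<.03)]
        print('btn top',len(q),q.mean(0))
E
python3 m.py
```

```text
top0 dish 1457 z 0.0838 c [0.5489 0.0457] d 0.0871
top0 recess 1419 z 0.063 c [ 0.5701 -0.0721] d 0.0877
top0 button [ 0.467  -0.0931  0.0905]
top0 vial 108 z 0.1136 c [0.4355 0.0704] d 0.0213
top0 big 2404 z 0.0201 c [0.7376 0.2165] d 0.1242
top0 small 562 z 0.0093 c [0.736  0.0144] d 0.0598
top0 bottle [0.5199 0.2546 0.1187]
deck z 0.0684311522061869 rect ((0.5288761258125305, 0.004460379481315613), (0.20466262102127075, 0.3044612407684326), 8.865281105041504)
btn top 104 [ 0.46849811 -0.09305329  0.09058894]
scene0 dish 1113 z 0.0862 c [0.5541 0.0438] d 0.0917
scene0 recess 1183 z 0.0652 c [ 0.5771 -0.0751] d 0.0849
```

```bash
python3 - <<'E'
import cv2
a=cv2.imread('pics/top0.png')[165:310,160:450]; cv2.imwrite('pics/crop0.png',cv2.resize(a,None,fx=2.7,fy=2.7,interpolation=cv2.INTER_CUBIC))
E
```

```text
(no output)
```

View pics/crop0.png

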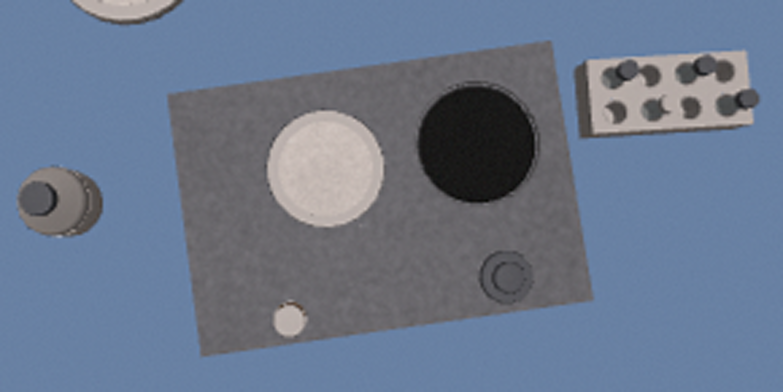

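The crop confirms the choice: an 88–90 mm disc on the deck at crop pixel (325,168), next to the black recess at (478,142). The mixer is turned 8.9°. Its computed recess is (0.571, -0.072) and its button (0.468, -0.093), and both match the direct measurements. Next I work out the approach, with the gripper part open as a cradle.

```bash
cat >> h.py <<'E'
def plan(dst,yaw,n,clo,nturn=None):
    s=arm.read_state(); p=np.array(s['position']); y=s['eef_rot'][2]; dz=-np.degrees(yaw-y)/5/n
    for i in range(n):
        a=y+(yaw-y)*i/n; w=(np.array(dst)-p)/n
        c,si=np.cos(a),np.sin(a); t=[c*w[0]+si*w[1],si*w[0]-c*w[1],-w[2]]
        print([clo,[round(float(v)/.5,4) for v in t],[0,0,round(float(dz),3)]],end=',\n' if i%8==7 else ',')
E
python3 -c "
from h import *
plan([.537,.119,.231],np.radians(100.5),24,0.2)"
```

```text
[0.2, [0.0451, -0.0375, -0.0], [0, 0, -0.646]],[0.2, [0.0471, -0.0349, -0.0], [0, 0, -0.646]],[0.2, [0.049, -0.0322, -0.0], [0, 0, -0.646]],[0.2, [0.0507, -0.0294, -0.0], [0, 0, -0.646]],[0.2, [0.0523, -0.0265, -0.0], [0, 0, -0.646]],[0.2, [0.0537, -0.0235, -0.0], [0, 0, -0.646]],[0.2, [0.055, -0.0204, -0.0], [0, 0, -0.646]],[0.2, [0.056, -0.0173, -0.0], [0, 0, -0.646]],
[0.2, [0.0569, -0.0141, -0.0], [0, 0, -0.646]],[0.2, [0.0576, -0.0109, -0.0], [0, 0, -0.646]],[0.2, [0.0581, -0.0076, -0.0], [0, 0, -0.646]],[0.2, [0.0585, -0.0043, -0.0], [0, 0, -0.646]],[0.2, [0.0586, -0.001, -0.0], [0, 0, -0.646]],[0.2, [0.0586, 0.0023, -0.0], [0, 0, -0.646]],[0.2, [0.0583, 0.0056, -0.0], [0, 0, -0.646]],[0.2, [0.0579, 0.0089, -0.0], [0, 0, -0.646]],
[0.2, [0.0573, 0.0121, -0.0], [0, 0, -0.646]],[0.2, [0.0566, 0.0153, -0.0], [0, 0, -0.646]],[0.2, [0.0556, 0.0185, -0.0], [0, 0, -0.646]],[0.2, [0.0545, 0.0216, -0.0], [0, 0, -0.646]],[0.2, [0.0532, 0.0246, -0.0], [0, 0, -0.646]],[0.2, [0.0517, 0.0276, -0.0], [0, 0, -0.646]],[0.2, [0.0501, 0.0305, -0.0], [0, 0, -0.646]],[0.2, [0.0483, 0.0332, -0.0], [0, 0, -0.646]],
```

Call:
carry_out([
  [-0.2,[0.045,-0.038,0],[0,0,-0.646]],
  [-0.2,[0.047,-0.035,0],[0,0,-0.646]],
  [-0.2,[0.049,-0.032,0],[0,0,-0.646]],
  [-0.2,[0.051,-0.029,0],[0,0,-0.646]],
  [-0.2,[0.052,-0.027,0],[0,0,-0.646]],
  [-0.2,[0.054,-0.024,0],[0,0,-0.646]],
  [-0.2,[0.055,-0.02,0],[0,0,-0.646]],
  [-0.2,[0.056,-0.017,0],[0,0,-0.646]],
])

```text
time_s: 0.77
position: [0.3223, -0.2963, 0.2311]
eef_rot: [-3.141, -0.0, 0.854]
contact_force: [0.6, -0.1, -0.1]
width: 0.0511
grasp_force: 0.0
```

Call:
carry_out([
  [-0.2,[0.057,-0.014,0],[0,0,-0.646]],
  [-0.2,[0.058,-0.011,0],[0,0,-0.646]],
  [-0.2,[0.058,-0.008,0],[0,0,-0.646]],
  [-0.2,[0.059,-0.004,0],[0,0,-0.646]],
  [-0.2,[0.059,-0.001,0],[0,0,-0.646]],
  [-0.2,[0.059,0.002,0],[0,0,-0.646]],
  [-0.2,[0.058,0.006,0],[0,0,-0.646]],
  [-0.2,[0.058,0.009,0],[0,0,-0.646]],
])

```text
time_s: 1.43
position: [0.4303, -0.0873, 0.2312]
eef_rot: [-3.141, 0.0, 1.306]
contact_force: [0.3, -0.1, -0.5]
width: 0.0512
grasp_force: 0.0
```

Call:
carry_out([
  [-0.2,[0.057,0.012,0],[0,0,-0.646]],
  [-0.2,[0.057,0.015,0],[0,0,-0.646]],
  [-0.2,[0.056,0.019,0],[0,0,-0.646]],
  [-0.2,[0.055,0.022,0],[0,0,-0.646]],
  [-0.2,[0.053,0.025,0],[0,0,-0.646]],
  [-0.2,[0.052,0.028,0],[0,0,-0.646]],
  [-0.2,[0.05,0.03,0],[0,0,-0.646]],
  [-0.2,[0.048,0.033,0],[0,0,-0.646]],
])

```text
time_s: 2.1
position: [0.5381, 0.1214, 0.231]
eef_rot: [-3.141, 0.0, 1.757]
contact_force: [1.0, 0.3, 0.5]
width: 0.0512
grasp_force: 0.0
```

```bash
python3 - <<'E'
from h import *
s=arm.read_state(); print(s['time_s'],s['position'],s['eef_rot'],s['width'],s['contact_force'])
p,d,c=snap('wrist','w1'); print(c)
E
```

```text
2.1 [0.53806498 0.12143513 0.23097018] [-3.14093883e+00  9.26717711e-07  1.75679244e+00] 0.05120879062447358 [1.01166676 0.32513917 0.47123479]
{'K': array([[289.54646882,   0.        , 279.49119274],
       [  0.        , 289.54646882, 211.5904114 ],
       [  0.        ,   0.        ,   1.        ]]), 'world_from_camera': array([[ 0.98173789, -0.18123223, -0.05784109,  0.52503401],
       [ 0.19023107,  0.93792231,  0.29002394,  0.19954056],
       [ 0.00168877, -0.29573066,  0.95526987,  0.37359237],
       [ 0.        ,  0.        ,  0.        ,  1.        ]])}
```

View pics/w1.png

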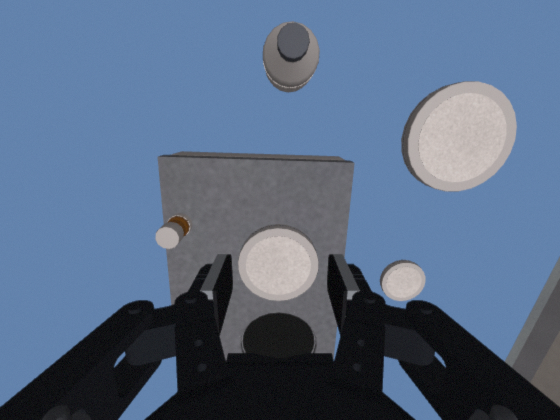

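The wrist view shows the dish at (278,264), with the recess beyond it at (278,340) and the fingers on either side at columns 232 and 328. The push line is well aligned. I'll measure it.

```bash
python3 - <<'E'
from h import *
z=np.load('pics/w1.npz');K,T,d,p=z['K'],z['T'],z['d'],z['p'];W=world(d,K,T);g=cv2.cvtColor(p,cv2.COLOR_RGB2GRAY)
m,c=blob(g>110,(278,264));zz=np.median(W[m][:,2]);o,r=circ(plane(c,K,T,.085)[:,:2]);print('dish',zz,o,2*r)
# recess: points of the upper arc, by hand columns
pts=[]
for u in range(250,309,4):
    col=g[:,u].astype(int)
    v=340
    while col[v]<30 and v>280: v-=1
    pts.append((u,v+.5))
pts=np.array(pts,float); print(pts[:,1])
q=plane(pts,K,T,.07)[:,:2]; print(circ(q))
print('deck',np.median(W[170:210,200:320,2]))
m2=(W[...,2]>.1)&(g>100)&(np.hypot(W[...,0]-.4355,W[...,1]-.07)<.04); print('vial',W[m2].mean(0))
E
```

```text
dish 0.08492424030600426 [0.55228164 0.04943832] 0.08977999187892459
[323.5 320.5 318.5 338.5 315.5 314.5 313.5 313.5 313.5 314.5 315.5 324.5
 318.5 320.5 323.5]
(array([ 0.57169947, -0.04841552]), np.float64(0.029902196249124942))
deck 0.06984171605389966
vial [0.43924034 0.07507517 0.11449477]
```

```bash
python3 - <<'E'
from h import *
from scipy.optimize import least_squares
z=np.load('pics/w1.npz');K,T=z['K'],z['T']
u=np.array([250,254,258,266,270,274,278,282,286,290,298,302,306.]);v=np.array([323.5,320.5,318.5,315.5,314.5,313.5,313.5,313.5,314.5,315.5,318.5,320.5,323.5])
q=plane(np.c_[u,v],K,T,.07)[:,:2]
r=least_squares(lambda o:np.hypot(*(q-o).T)-.0485,[.57,-.07],loss='soft_l1',f_scale=.001);print(r.x,np.abs(r.fun).max())
D=np.array([.5523,.0494]);w=r.x-D;print(w,np.hypot(*w),np.degrees(np.arctan2(w[1],w[0]))+180)
E
```

```text
[ 0.57581204 -0.06979482] 0.00042928401228017193
[ 0.02351204 -0.11919482] 0.12149164851977218 101.15874611039614
```

Call:
carry_out([
  [-0.2,[0,0,0.035],[0,0,0]],
  [-0.2,[0,0,0.035],[0,0,0]],
  [-0.2,[0,0,0.035],[0,0,0]],
  [-0.2,[0,0,0.035],[0,0,0]],
  [-0.2,[0,0,0.035],[0,0,0]],
  [-0.2,[0,0,0.035],[0,0,0]],
  [-0.2,[0,0,0.035],[0,0,0]],
  [-0.2,[0,0,0.035],[0,0,0]],
])

```text
time_s: 2.82
position: [0.5376, 0.1199, 0.0902]
eef_rot: [-3.141, -0.0, 1.754]
contact_force: [-0.1, 1.2, -0.0]
width: 0.0511
grasp_force: 0.0
```

Call:
carry_out([
  [-0.2,[0,0,0.01],[0,0,0]],
  [-0.2,[0,0,0.01],[0,0,0]],
  [-0.2,[0,0,0.008],[0,0,0]],
  [-0.2,[0,0,0.006],[0,0,0]],
  [-0.2,[0,0,0.004],[0,0,0]],
  [-0.2,[0,0,0],[0,0,0]],
  [-0.2,[0,0,0],[0,0,0]],
  [-0.2,[0,0,0],[0,0,0]],
])

```text
time_s: 3.48
position: [0.5381, 0.12, 0.0727]
eef_rot: [3.141, 0.0, 1.754]
contact_force: [-1.0, 0.3, 0.2]
width: 0.0511
grasp_force: 0.0
```

```bash
python3 - <<'E'
from h import *
p,d,c=snap('scene','s2'); cv2.imwrite('pics/s2c.png',cv2.resize(p[130:290,140:370,::-1],None,fx=3,fy=3,interpolation=cv2.INTER_CUBIC))
E
```

```text
(no output)
```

View pics/s2c.png

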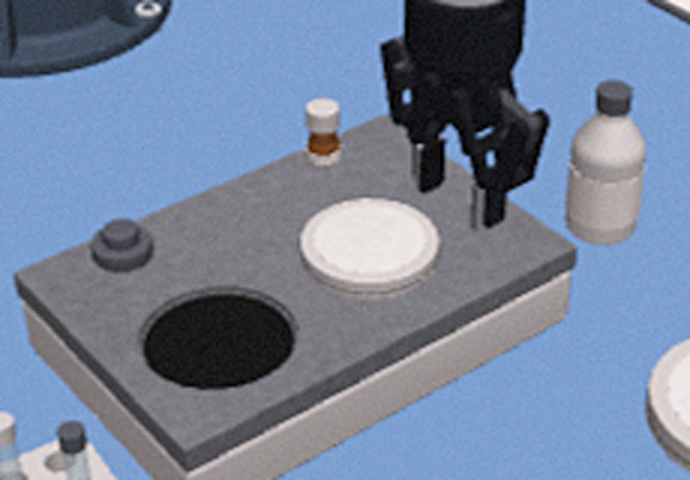

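The crop shows both fingertips just above the deck behind the dish (crop (430,185) and (490,222)), clear of the vial and bottle. Pushing now.

Call:
carry_out([
  [-0.2,[-0.008,0,0.003],[0,0,0]],
  [-0.2,[-0.012,0,0],[0,0,0]],
  [-0.2,[-0.012,0,0],[0,0,0]],
  [-0.2,[-0.01,0,0],[0,0,0]],
  [-0.2,[-0.008,0,0],[0,0,0]],
  [-0.2,[-0.008,0,0],[0,0,0]],
  [-0.2,[-0.01,0,0],[0,0,0]],
  [-0.2,[-0.012,0,0],[0,0,0]],
])

```text
time_s: 4.2
position: [0.5452, 0.0802, 0.0708]
eef_rot: [3.142, -0.0, 1.754]
contact_force: [-0.2, 0.3, 0.1]
width: 0.0509
grasp_force: 0.2
```

Call:
carry_out([
  [-0.2,[-0.012,0,0],[0,0,0]],
  [-0.2,[-0.012,0,0],[0,0,0]],
  [-0.2,[-0.012,0,0],[0,0,0]],
  [-0.2,[-0.012,0,0],[0,0,0]],
  [-0.2,[-0.012,0,0],[0,0,0]],
  [-0.2,[-0.012,0,0],[0,0,0]],
  [-0.2,[-0.012,0,0],[0,0,0]],
  [-0.2,[-0.012,0,0],[0,0,0]],
])

```text
time_s: 4.87
position: [0.554, 0.0328, 0.0708]
eef_rot: [3.142, -0.0, 1.754]
contact_force: [-0.9, -0.3, 0.2]
width: 0.0513
grasp_force: 0.2
```

Call:
carry_out([
  [-0.2,[-0.012,0,0],[0,0,0]],
  [-0.2,[-0.01,0,0],[0,0,0]],
  [-0.2,[-0.01,0,0],[0,0,0]],
  [-0.2,[-0.01,0,0],[0,0,0]],
  [-0.2,[-0.008,0,0],[0,0,0]],
  [-0.2,[-0.006,0,0],[0,0,0]],
  [-0.2,[0,0,0],[0,0,0]],
  [-0.2,[0,0,0],[0,0,0]],
])

```text
time_s: 5.53
position: [0.559, 0.0058, 0.0708]
eef_rot: [3.142, 0.0, 1.754]
contact_force: [0.4, 0.4, -0.0]
width: 0.0512
grasp_force: 0.0
```

```bash
python3 - <<'E'
from h import *
p,d,c=snap('scene','s3'); a=cv2.resize(p[160:300,140:340,::-1],None,fx=2.5,fy=2.5,interpolation=cv2.INTER_CUBIC)
p,d,c=snap('wrist','w3'); b=cv2.resize(p[150:420,150:410,::-1],(300,350))
cv2.imwrite('pics/c3.png',np.hstack([a,b]))
E
```

```text
(no output)
```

View pics/c3.png

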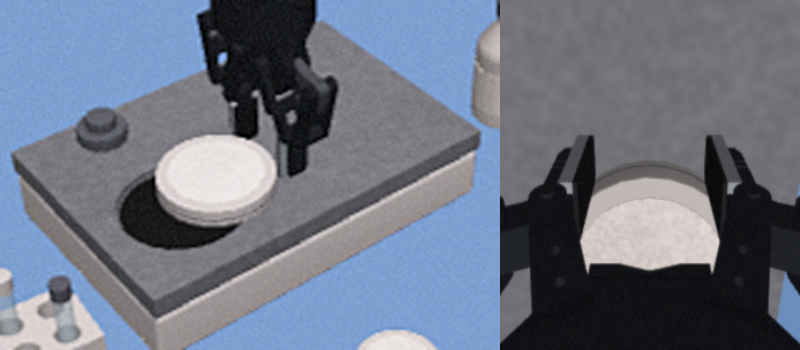

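The dish is centred between the fingers and already overhangs the recess. Continuing slowly.

Call:
carry_out([
  [-0.2,[-0.006,0,0],[0,0,0]],
  [-0.2,[-0.006,0,0],[0,0,0]],
  [-0.2,[-0.006,0,0],[0,0,0]],
  [-0.2,[-0.006,0,0],[0,0,0]],
  [-0.2,[-0.006,0,0],[0,0,0]],
  [-0.2,[-0.006,0,0],[0,0,0]],
  [-0.2,[-0.006,0,0],[0,0,0]],
  [-0.2,[-0.006,0,0],[0,0,0]],
])

```text
time_s: 6.3
position: [0.5634, -0.0181, 0.0708]
eef_rot: [3.142, 0.0, 1.754]
contact_force: [-0.1, 0.3, -0.1]
width: 0.0515
grasp_force: 0.1
```

Call:
carry_out([
  [-0.2,[-0.003,0,0],[0,0,0]],
  [-0.2,[-0.003,0,0],[0,0,0]],
  [-0.2,[-0.002,0,0],[0,0,0]],
  [-0.2,[-0.002,0,0],[0,0,0]],
  [-0.2,[0,0,0],[0,0,0]],
  [-0.2,[0,0,0],[0,0,0]],
  [-0.2,[0,0,0],[0,0,0]],
  [-0.2,[0,0,0],[0,0,0]],
])

```text
time_s: 6.97
position: [0.5642, -0.0226, 0.0708]
eef_rot: [3.142, 0.0, 1.754]
contact_force: [0.3, -1.3, 0.2]
width: 0.0513
grasp_force: 0.0
```

```bash
python3 - <<'E'
from h import *
p,d,c=snap('scene','s4'); a=cv2.resize(p[160:300,140:340,::-1],None,fx=2.5,fy=2.5,interpolation=cv2.INTER_CUBIC)
p,d,c=snap('wrist','w4'); b=cv2.resize(p[150:420,150:410,::-1],(300,350))
cv2.imwrite('pics/c4.png',np.hstack([a,b]))
z=np.load('pics/s4.npz');W=world(z['d'],z['K'],z['T']);g=cv2.cvtColor(z['p'],cv2.COLOR_RGB2GRAY)
m=(W[...,2]>.06)&(W[...,2]<.1)&(np.hypot(W[...,0]-.574,W[...,1]+.07)<.055)&(g>135)
q=W[m];A=np.c_[q[:,:2]-q[:,:2].mean(0),np.ones(len(q))];print(len(q),q.mean(0),np.linalg.lstsq(A,q[:,2],rcond=None)[0])
E
```

```text
1394 [ 0.57826155 -0.07231906  0.07924505] [-0.0383569   0.00402131  0.07924505]
```

View pics/c4.png

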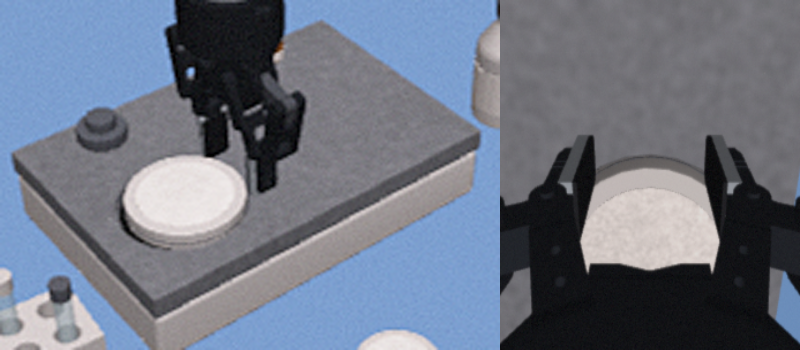

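The dish now lies level inside the recess, its top measured at 0.079 (seated value). I'll retreat, lift, shut the fingers and move over the button.

Call:
carry_out([
  [-0.2,[0.01,0,0],[0,0,0]],
  [-0.2,[0.02,0,0],[0,0,0]],
  [-0.2,[0.03,0,0],[0,0,0]],
  [-0.2,[0.02,0,0],[0,0,0]],
  [-0.2,[0,0,-0.04],[0,0,0]],
  [-0.2,[0,0,-0.04],[0,0,0]],
  [-0.2,[0,0,-0.04],[0,0,0]],
  [-0.2,[0,0,-0.04],[0,0,0]],
])

```text
time_s: 7.73
position: [0.5566, 0.0176, 0.1517]
eef_rot: [-3.141, -0.0, 1.755]
contact_force: [0.3, 0.5, -0.7]
width: 0.0514
grasp_force: 0.0
```

Call:
carry_out([
  [1,[-0.023,-0.027,0],[0,0,0]],
  [1,[-0.023,-0.027,0],[0,0,0]],
  [1,[-0.023,-0.027,0],[0,0,0]],
  [1,[-0.023,-0.027,0],[0,0,0]],
  [1,[-0.023,-0.027,0],[0,0,0]],
  [1,[-0.023,-0.027,0],[0,0,0]],
  [1,[-0.023,-0.027,0],[0,0,0]],
  [1,[-0.023,-0.027,0],[0,0,0]],
])

```text
time_s: 8.4
position: [0.4669, -0.0933, 0.1509]
eef_rot: [3.142, 0.0, 1.754]
contact_force: [0.2, -0.5, -0.8]
width: -0.0001
grasp_force: 0.0
```

Call:
carry_out([
  [1,[0,0,0],[0,0,0]],
  [1,[0,0,0],[0,0,0]],
  [1,[0,0,0],[0,0,0]],
  [1,[0,0,0],[0,0,0]],
  [1,[0,0,0],[0,0,0]],
  [1,[0,0,0],[0,0,0]],
  [1,[0,0,0],[0,0,0]],
  [1,[0,0,0],[0,0,0]],
])

```text
time_s: 9.07
position: [0.4676, -0.0932, 0.1508]
eef_rot: [-3.142, -0.0, 1.754]
contact_force: [0.1, -0.8, -0.3]
width: -0.0001
grasp_force: 0.0
```

```bash
python3 - <<'E'
from h import *
p,d,c=snap('scene','s5'); a=cv2.resize(p[130:300,140:340,::-1],None,fx=2,fy=2,interpolation=cv2.INTER_CUBIC)
p2,d2,c2=snap('top','t5'); b=cv2.resize(p2[160:310,210:390,::-1],(400,340),interpolation=cv2.INTER_CUBIC)
cv2.imwrite('pics/c5.png',np.hstack([a,b]))
for f in('top0','scene0','t5','s5'):
    z=np.load(f'pics/{f}.npz');W=world(z['d'],z['K'],z['T'])
    o=(.5515,.046) if f[-1]=='0' else (.5735,-.0715)
    q=W[(np.hypot(W[...,0]-o[0],W[...,1]-o[1])<.033)&(W[...,2]<.1)]
    A=np.c_[q[:,:2]-q[:,:2].mean(0),np.ones(len(q))];print(f,len(q),np.linalg.lstsq(A,q[:,2],rcond=None)[0].round(4))
E
```

```text
top0 799 [-0.0013  0.0041  0.084 ]
scene0 554 [-0.0059  0.0043  0.0864]
t5 785 [0.004  0.0006 0.0779]
s5 662 [-0.0021  0.0005  0.0803]
```

View pics/c5.png

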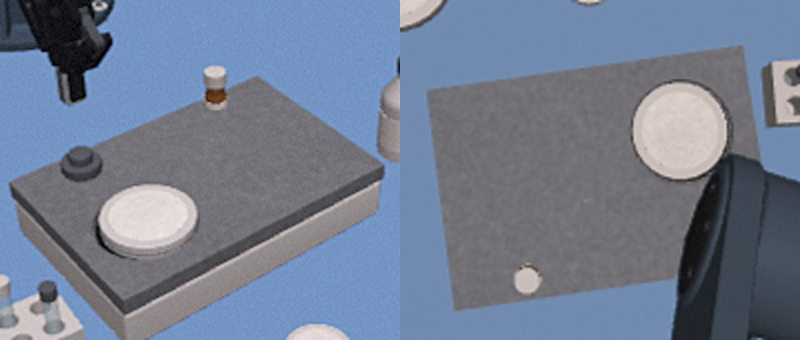

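The dish dropped 6 mm and lies flat in both views (top at 0.078–0.080, slopes near 0). The button at crop (82,160) is clear of it. Pressing now.

Call:
carry_out([
  [1,[0.003,0,0.02],[0,0,0]],
  [1,[0,0,0.02],[0,0,0]],
  [1,[0,0,0.02],[0,0,0]],
  [1,[0,0,0.02],[0,0,0]],
  [1,[0,0,0.014],[0,0,0]],
  [1,[0,0,0.01],[0,0,0]],
  [1,[0,0,0.006],[0,0,0]],
  [1,[0,0,0],[0,0,0]],
])

```text
time_s: 9.83
position: [0.467, -0.0919, 0.0951]
eef_rot: [-3.141, -0.0, 1.754]
contact_force: [-0.2, 0.5, 0.7]
width: -0.0003
grasp_force: 0.0
```

Call:
carry_out([
  [1,[0,0,0.003],[0,0,0]],
  [1,[0,0,0.003],[0,0,0]],
  [1,[0,0,0.003],[0,0,0]],
  [1,[0,0,0.003],[0,0,0]],
  [1,[0,0,0.002],[0,0,0]],
  [1,[0,0,0.002],[0,0,0]],
  [1,[0,0,0],[0,0,0]],
  [1,[0,0,0],[0,0,0]],
])

```text
time_s: 10.5
position: [0.4674, -0.092, 0.088]
eef_rot: [3.141, 0.0, 1.754]
contact_force: [0.3, -0.8, 3.3]
width: 0.0002
grasp_force: 1.8
```

Contact is made and the spring pushes back with 3.3 N. I'll go on in 0.5 mm steps.

Call:
carry_out([
  [1,[0,0,0.001],[0,0,0]],
  [1,[0,0,0.001],[0,0,0]],
  [1,[0,0,0.001],[0,0,0]],
  [1,[0,0,0.001],[0,0,0]],
  [1,[0,0,0.001],[0,0,0]],
  [1,[0,0,0],[0,0,0]],
  [1,[0,0,0],[0,0,0]],
  [1,[0,0,0],[0,0,0]],
])

```text
time_s: 11.17
position: [0.4675, -0.092, 0.0859]
eef_rot: [3.141, 0.0, 1.754]
contact_force: [-2.1, -0.0, 12.8]
width: -0.0001
grasp_force: 6.7
```

12.8 N at z = 0.086, exactly the full 6 mm of travel, so the button has bottomed. Releasing.

Call:
carry_out([
  [1,[0,0,0],[0,0,0]],
  [1,[0,0,-0.004],[0,0,0]],
  [1,[0,0,-0.008],[0,0,0]],
  [1,[0,0,-0.02],[0,0,0]],
  [1,[0,0,-0.04],[0,0,0]],
  [1,[0,0,-0.04],[0,0,0]],
  [1,[0,0,-0.04],[0,0,0]],
  [1,[0,0,0],[0,0,0]],
])

```text
time_s: 11.83
position: [0.4683, -0.0922, 0.1648]
eef_rot: [3.138, 0.002, 1.754]
contact_force: [0.1, -0.7, 0.9]
width: 0.0003
grasp_force: 0.0
```

```bash
python3 - <<'E'
from h import *
s=arm.read_state();print(s['position'],s['contact_force'])
p,d,c=snap('scene','s6')
for f in('scene0','s6'):
    z=np.load(f'pics/{f}.npz');W=world(z['d'],z['K'],z['T'])
    q=W[205:211,178:184].reshape(-1,3);print(f,'btn',np.median(q,0))
    o=(.5515,.046) if f[-1]=='0' else (.5735,-.0715)
    q=W[(np.hypot(W[...,0]-o[0],W[...,1]-o[1])<.033)&(W[...,2]<.1)];print('dish z',q[:,2].mean())
print('changed px near vial/bottle/rack',[int((np.abs(np.load('pics/s6.npz')['p'][a:b,c:e].astype(int)-np.load('pics/scene0.npz')['p'][a:b,c:e]).max(-1)>40).sum()) for a,b,c,e in((160,188,238,258),(155,212,325,360),(265,340,92,185))])
E
```

```text
[ 0.46831648 -0.09223632  0.16475221] [ 0.1261587  -0.7310838   0.89276744]
scene0 btn [ 0.47598337 -0.09446278  0.09209545]
dish z 0.08635566338581827
s6 btn [ 0.47599187 -0.09461707  0.09197368]
dish z 0.08028942849927809
changed px near vial/bottle/rack [0, 0, 0]
```

The button is back up, the dish is seated, and the vial, bottle and rack haven't moved.

```bash
python3 -c "
from bench import arm
print(arm.job_done())"
```

```text
the job is handed in; nothing more can be done
None
```

The job is handed in: the dish was pushed into the recess and lies flat, then the start button was pressed fully down and came back up, with the vial, bottle and rack unmoved, in about 12 s.

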